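Clear the drive bay and reset the tester

TASK

Parts have dropped under the fixed mesh guard of the tester: there may be a thick washer, a hex bolt with its nut, an angle bracket, or only some of these. With the hooked rod, draw every one of them out through the guard's open end, put them all down in the aluminium parts tray and lay the rod back lengthwise on its grey mat, the foot of its hook down. Only when that is done, twist the spring-return reset knob on top of the guard clockwise to its stop and let it go so that it springs back; leave the other things on the bench alone.

Things in the scene. Friction and masses are not known exactly. Their poses are not given: they have to be found in the camera images.
- guard: Fixed wire-mesh guard, a tunnel on the bench. Origin: on the bench, middle of its open end, which faces about world -y. Its y axis points level into the tunnel, x across it, z up. Inside: 330 mm wide (x -165 to 165), 290 mm deep (closed at y = 290), 115 mm high; mesh roof 8 mm thick (top at 123 mm), side walls 6 mm. Fingers do not pass through the mesh.
- guard_in (a point): Point on the bench inside the guard, 125 mm in from the middle of its open end. The dropped parts lie here in three lanes side by side, about 80 mm apart (a lane may be empty), long sides roughly along the tunnel. Behind the closed end of the guard stands a housing 130 mm tall with a white pot, top at 175 mm (guard y from 296 to 446 mm).
- reset_knob (a joint): Angle of the spring-return reset knob: 0 at rest, grows as it is turned clockwise seen from above, stop at 1.2 rad. A spring (0.12 N m/rad, about 0.16 N m at the stop) brings it back to 0 when it is let go.
- knob_grip (a point): Centre of the knob's black grip bar, on the upright turning axis. Bar 58 mm long, 14 mm wide, 32 mm tall (16 mm below to 16 mm above this point), standing on a disc 60 mm across. Below is a console 110 x 70 mm on the guard's roof, 250 mm in from the open end. At rest the bar lies along the guard's x axis; this point's x axis is along the bar.
- rod_grip (a point): Centre of the hooked rod's handle, a wooden block on edge, 120 mm long, 20 wide, 46 tall; this point is 23 mm above its underside. x points along the rod to the hook, z up. A steel shaft 10 mm thick leaves the handle 41 mm above its underside and, 310 mm from this point, turns straight down into a cross foot. About 0.3 kg, balances 15 mm ahead of this point.
- rod_foot (a point): Centre of the rod's cross foot, 310 mm along x from rod_grip and 14 mm lower: a plate 6 mm thick, 60 mm wide (y), 18 mm tall, its lower edge level with the handle's underside, with 5 mm thick lips at both ends reaching back 18 mm from this point towards the handle. Free height under the shaft is 36 mm.
- washer_c (a point): Centre of a thick steel washer lying flat: 60 mm outside, 28 mm hole, 16 mm thick. About 0.2 kg. None if absent.
- bolt_c (a point): Centre of a lying steel hex bolt with its nut run on to the end: 100 mm long along its x axis, shank 20 mm thick (its axis 18 mm above the underside); hex head (x from -50 to -36 mm) and nut (x from 28 to 44 mm) are 36 mm across flats. About 0.3 kg. None if absent.
- bracket_c (a point): Centre of an aluminium angle bracket, 14 mm above its underside: base plate 90 mm (x) by 45 mm (y), 8 mm thick, with an upright flange 8 mm thick along one long side (flange centred at y = +18.5 mm, its top 28 mm above the underside, 14 mm above this point). About 0.14 kg. None if absent.
- tray: Fixed open aluminium parts tray, 260 mm (x) by 155 mm (y) outside, 35 mm tall, walls and floor 5 mm thick. Origin: centre of its underside, on the bench.
- mat: Flat grey mat on the bench, the place of the hooked rod: 440 mm (x) by 150 mm (y), under 1 mm thick. Origin: its centre. The rod starts lying along its x axis.
- tin1: Bystander, not to be disturbed: steel sample tin, 60 mm across, 55 mm tall. Origin at its underside.
- jar1: Bystander, not to be disturbed: glass jar, 52 mm across, 60 mm tall. Origin at its underside.
- weight1: Bystander, not to be disturbed: brass laboratory weight, 48 mm across, 50 mm tall. Origin at its underside.
- driver1: Bystander, not to be disturbed: screwdriver lying on the bench.
- dish1: Bystander, not to be disturbed: white ceramic dish, 60 mm across, 25 mm tall. Origin at its underside.
- bottle1: Bystander, not to be disturbed: white bottle, 56 mm across, 130 mm tall. Origin at its underside.
Not all that is in view belongs to the job. Leave any black look-alike of the part that bears bolt_c alone. What is shaped like the part that bears bracket_c but black is not meant.

How it is judged:
On the way, in this order (a step that is already met when the one before it is completed fails the run):
1. the hooked rod draws on a part under the guard (((contact force between rod and washer above 0.15 N and y of washer_c in the frame of guard above 0 m) or (contact force between rod and bolt above 0.15 N and y of bolt_c in the frame of guard above 0 m) or (contact force between rod and bracket above 0.15 N and y of bracket_c in the frame of guard above 0 m))), for 0.1 s.
2. every part present has been drawn out past the open end of the guard (y of each of washer_c, bolt_c, bracket_c in the frame of guard below -0.03 m), for 0.1 s.
3. every part is in the tray, let go, and the rod lies back on its mat, let go (x of washer_c in the frame of tray between -0.122 and 0.122 m and y of washer_c in the frame of tray between -0.07 and 0.07 m and z of washer_c in the frame of tray between 0 and 0.05 m and contact force between each of washer, bolt, bracket, rod and the fingers below 0.1 N and linear speed of each of washer, bolt, bracket, rod below 0.05 m/s and x of bolt_c in the frame of tray between -0.122 and 0.122 m and y of bolt_c in the frame of tray between -0.07 and 0.07 m and z of bolt_c in the frame of tray between 0 and 0.05 m and x of bracket_c in the frame of tray between -0.122 and 0.122 m and y of bracket_c in the frame of tray between -0.07 and 0.07 m and z of bracket_c in the frame of tray between 0 and 0.05 m and x of rod_grip in the frame of mat between -0.22 and 0.22 m and y of rod_grip in the frame of mat between -0.075 and 0.075 m and x of rod_foot in the frame of mat between -0.22 and 0.22 m and y of rod_foot in the frame of mat between -0.075 and 0.075 m and angle between rod_grip's own z axis and vertical below 0.25 rad and height (world z) of rod_grip below 0.04 m), for 0.2 s.
4. the reset knob is turned to its stop (value of joint reset_knob above 1.1 rad), for 0.1 s.
5. the reset knob has sprung back (value of joint reset_knob below 0.1 rad), for 0.2 s.
At the end, for the whole second after the job is handed in: All the parts present lie at rest in the tray (centres within 122 mm by 70 mm of its middle and less than 50 mm above the bench), the rod lies on its underside with handle centre and foot centre both over the mat, and the knob is back within 0.1 rad of rest, everything let go (all of step 3 and value of joint reset_knob below 0.1 rad); the robot touches nothing.
It fails at once if a bystander is moved more than 30 mm (distance of any of tin1, jar1, weight1, driver1, dish1, bottle1 from where it was at the start of the episode above 0.03 m).
Of washer, bolt, bracket only 2 to 3 are there at a start; the rules pass over those that are not, and their reading is None.
At some moment in a run one of washer, bolt, bracket may be knocked a few centimetres aside while the robot is not near it.
Once in a run the grip may slacken for a moment while it holds something.
It also fails if it takes over 210 s, if anything falls off the work surface, if the arm or the gripper's body presses on something with over 40 N, if the wrist force passes 120 N, or if a joint passes its speed limit or range.

ROBOT

A 6-joint arm with a two-finger parallel gripper is mounted at the origin on the work surface. World frame = base frame: x ahead of the robot, y to its left, z up, the work surface at z = 0. Lengths are in m, angles in rad, forces in N, time in s.
With the tool pointing down it reaches from about 0.3 to 0.825 m from the base axis. Payload 5.4 kg.
Tool frame: the origin (TCP) lies at the very end of the fingers, on their centre line; the grasp point (between the pads) lies 19 mm behind it; z points along the fingers, y is the line along which they close (so a half turn about z gives the same grasp; the last joint's range is limited). The gripper opens to 92 mm and grips with 3 to 60 N. Pads are 20 mm wide; open, the fingers measure 128 mm over their backs; the gripper's body (75 mm by 189 mm) begins 69 mm behind the grasp point.
Start: joints at [1.117, 0.158, 1.597, -0, 1.386, -0.21], TCP at [0.139, 0.558, 0.215] pointing down, gripper open.
Joint ranges: [-2.91, 2.91], [-0.94, 2.29], [0.18, 2.7], [-1.29, 4.43], [0.17, 2.64], [-3, 3]. Speed limits (rad/s): [2.57, 2.57, 3.14, 3.14, 3.14, 3.14].

INTERFACE

Orientations are given as a rotation vector (axis times angle).
In Python, from workcell import bot gives the robot as it stands. Calls block until the motion is done:
- bot.goto(position, orientation): joint-space move of the TCP to a pose.
- bot.line_to(position, rot=None, max_speed=0.15): straight line of the TCP; rot=None keeps the orientation; max_speed is the mean speed in m/s.
- bot.set_joints(angles): joint-space move.
- bot.set_gripper(opening, newtons=None): opening from 0.0 (shut) to 1.0 (fully open); newtons is the grip in N (None keeps the last); returns when the fingers have stopped.
- bot.hold(seconds).
- bot.inverse_kinematics(position, orientation): joint angles nearest the present ones, or None.
- bot.read_camera(name): name is "side" or "top"; returns a dict with "pixels" (420x560x3 uint8, blue, green, red), "fx", "fy", "cx", "cy" (pixels), "R" (3x3) and "t" (3): a world point X has camera coordinates R X + t. Camera axes: x right, y down, z forward; pixel columns grow to the right and rows downward; lengths in m; the calibration is good to about 2 mm. A picture is of the moment at which its call begins. There is no depth.
A pose or a line that the arm cannot do raises bot.MotionError and nothing moves.
- bot.job_done(): hands the job in; it is judged then, once.
Readings, each from a call of its own:
- bot.current_clock(): time.
- bot.current_joints(): joint angles.
- bot.current_joint_vel(): joint speeds.
- bot.current_effort(): joint torques, N m.
- bot.current_ee_pos(): TCP position.
- bot.current_tool_rot(): TCP orientation.
- bot.current_contact_force(): force on the tool from outside, world axes, zero at the start.
- bot.current_ft_torque(): the same for the moment, N m.
- bot.current_opening(): opening from 0.0 (shut) to 1.0 (fully open).
- bot.current_grip_force(): force on a finger pad.
Only numpy, scipy, OpenCV 4.12 (cv2) and the standard library are available. Lean on these libraries where they do the work, as an engineer would, in place of code of your own. Each camera call takes 0.05 s, during which the arm holds its last target. There are 200 camera calls.

## Working session

There is one attempt and no reset: what is moved stays moved. The work goes in short steps, each a Python script; the robot and the scene stay as the last script left them, time stands still between calls to the robot, and variables do not carry over. Pictures are saved under pics/ and viewed, at most 14 in all, crops included, and the job is handed in when it is done.

```bash
ls; mkdir -p pics; python3 - <<'E'
from workcell import bot
import cv2,numpy as np
for n in("top","side"):
    c=bot.read_camera(n); cv2.imwrite(f"pics/{n}0.png",c["pixels"])
    R=np.array(c["R"]);print(n,c["fx"],c["fy"],c["cx"],c["cy"],R.round(3).tolist(),(-R.T@c["t"]).round(3))
print(bot.current_clock(),bot.current_tool_rot())
E
```

```text
pics
top 434.6495389563892 434.6495389563892 286.9635903745515 208.95194797835558 [[0.023, -1.0, -0.013], [-0.987, -0.021, -0.162], [0.161, 0.016, -0.987]] [ 0.31  -0.078  1.256]
side 545.5042684255449 545.5042684255449 275.9598906956436 213.30592850233225 [[0.97, -0.242, -0.002], [-0.123, -0.486, -0.865], [0.208, 0.84, -0.502]] [ 0.214 -1.276  0.869]
0.1 [-3.81965060e-01 -3.11773947e+00  2.47411578e-03]
```

View pics/top0.png

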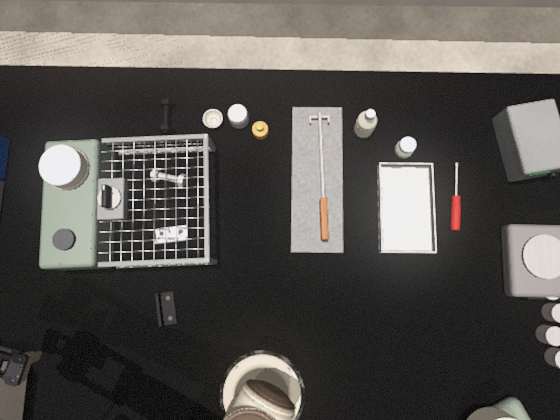

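View pics/side0.png

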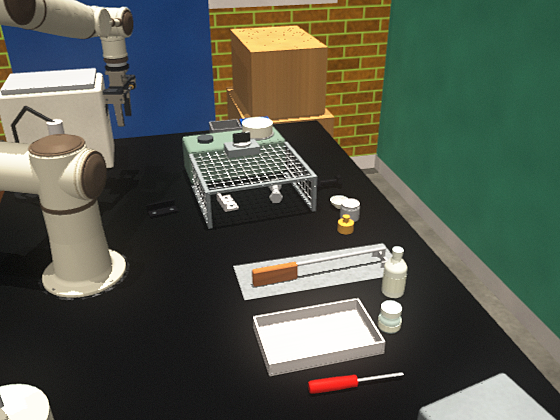

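The top view shows the bolt at about (168,178) and the bracket at (171,235). The middle lane (row about 207) looks empty. The rod lies on its mat with the handle at (324,218) and the hook at (320,120), and the tray is at (407,208). Black decoys are at (166,113) and (167,308). The side view agrees. Next I'll zoom in and measure.

```bash
cat > h.py <<'E'
from workcell import bot
import cv2,numpy as np
from scipy.spatial.transform import Rotation as Ro
def ray(c,u,v,z):
    R=np.array(c["R"]);o=-R.T@c["t"]
    d=R.T@np.array([(u-c["cx"])/c["fx"],(v-c["cy"])/c["fy"],1])
    return o+d*(z-o[2])/d[2]
def proj(c,X):
    p=np.array(c["R"])@np.array(X)+c["t"]
    return np.array([c["fx"]*p[0]/p[2]+c["cx"],c["fy"]*p[1]/p[2]+c["cy"]])
def down(yaw):  # tool z down, tool x axis at yaw in world
    c,s=np.cos(yaw),np.sin(yaw)
    return Ro.from_matrix(np.array([[c,s,0],[s,-c,0],[0,0,-1]])).as_rotvec()
def shot(n,box=None,k=1,name=None):
    c=bot.read_camera(n);im=c["pixels"]
    if name:
        x0,y0,x1,y1=box or (0,0,560,420)
        cv2.imwrite("pics/"+name,cv2.resize(im[y0:y1,x0:x1],None,fx=k,fy=k,interpolation=cv2.INTER_CUBIC))
    return c
def rects(c,mask,z,amin=15):
    out=[]
    for q in cv2.findContours(mask.astype(np.uint8),0,2)[0]:
        if cv2.contourArea(q)<amin: continue
        P=np.array([ray(c,u,v,z)[:2] for u,v in q[:,0,:]],np.float32)
        (m,s,a)=cv2.minAreaRect(P); 
        if s[0]<s[1]: s=s[::-1];a+=90
        out.append((np.array(m).round(4),np.array(s).round(3),round((a+90)%180-90,1),cv2.boundingRect(q)))
    return out
E
python3 - <<'E'
from h import *
c=shot("top",(30,120,230,280),4,"guard.png")
s=shot("side",(180,110,330,230),5,"guards.png")
for n,cc in(("top",c),("side",s)):
    im=cc["pixels"];h=cv2.cvtColor(im,cv2.COLOR_BGR2HSV)
    print(n,"handle",rects(cc,(h[...,0]<20)&(h[...,1]>150)&(h[...,2]>60)&(h[...,0]>5),0.046,60))
h=cv2.cvtColor(c["pixels"],cv2.COLOR_BGR2HSV)
g=c["pixels"].min(2)
m=np.zeros(g.shape,bool);m[150:265,370:445]=g[150:265,370:445]>120
print("tray z.035",rects(c,m,0.035,200))
m=np.zeros(g.shape,bool);m[100:260,285:350]=(c["pixels"].max(2)[100:260,285:350]>60)
print("mat",rects(c,m,0,200))
E
```

```text
top handle []
side handle [(array([ 0.4813, -0.1916]), array([0.128, 0.069]), 2.9, (253, 262, 45, 24)), (array([ 0.7268, -0.0321]), array([0.058, 0.046]), 68.3, (337, 223, 17, 12)), (array([0.9999, 0.486 ]), array([0.109, 0.065]), 0.5, (355, 145, 22, 10)), (array([0.9901, 0.5768]), array([0.138, 0.07 ]), -0.4, (340, 136, 29, 10)), (array([1.0878, 0.6803]), array([0.117, 0.083]), -0.7, (357, 124, 22, 10)), (array([0.9633, 0.7479]), array([0.225, 0.135]), -81.1, (308, 117, 46, 20)), (array([1.0831, 0.7976]), array([0.164, 0.092]), -0.5, (341, 114, 30, 11)), (array([0.5457, 1.0699]), array([0.132, 0.05 ]), 81.4, (216, 104, 12, 11)), (array([1.1955, 0.9235]), array([0.135, 0.101]), 68.6, (358, 103, 23, 10)), (array([1.1986, 1.0709]), array([0.193, 0.122]), -0.4, (343, 92, 30, 12)), (array([1.3372, 1.2399]), array([0.185, 0.113]), 68.4, (360, 80, 23, 11)), (array([0.6115, 1.4256]), array([0.171, 0.098]), 79.9, (214, 80, 20, 11)), (array([1.3526, 1.441 ]), array([0.209, 0.165]), 69.8, (344, 69, 31, 11)), (array([-0.4971,  1.9244]), array([0.222, 0.055]), -80.4, (0, 68, 12, 12)), (array([0.
[... 954 characters left out ...]
3, 37, 13)), (array([1.2866, 3.1316]), array([0.491, 0.284]), 77.9, (255, 11, 35, 13)), (array([1.5999, 3.1374]), array([0.522, 0.28 ]), 74.4, (293, 9, 34, 13)), (array([1.9063, 3.1227]), array([0.508, 0.273]), 71.1, (330, 8, 33, 12)), (array([2.1824, 3.1442]), array([0.542, 0.194]), 65.8, (365, 6, 25, 12)), (array([1.2182, 3.5537]), array([0.326, 0.137]), 1.9, (236, 6, 35, 5)), (array([2.2537, 3.6039]), array([0.316, 0.217]), -14.8, (348, 0, 33, 5)), (array([1.9518, 3.5894]), array([0.45 , 0.223]), 26.3, (312, 0, 34, 7))]
tray z.035 [(array([ 0.5241, -0.3965]), array([0.262, 0.162]), 0.7, (377, 162, 60, 92))]
mat [(array([ 0.6125, -0.1434]), array([0.446, 0.155]), 0.7, (290, 106, 54, 148))]
```

View pics/guard.png

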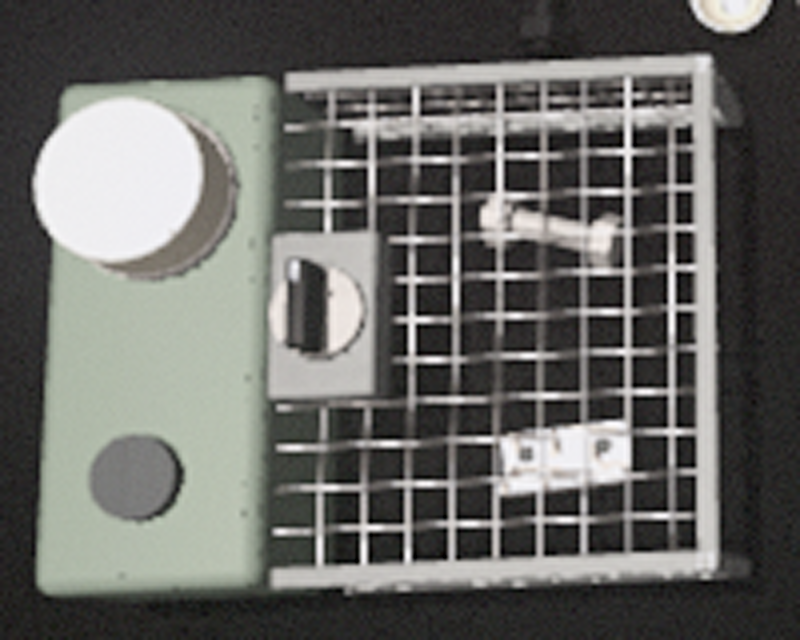

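View pics/guards.png

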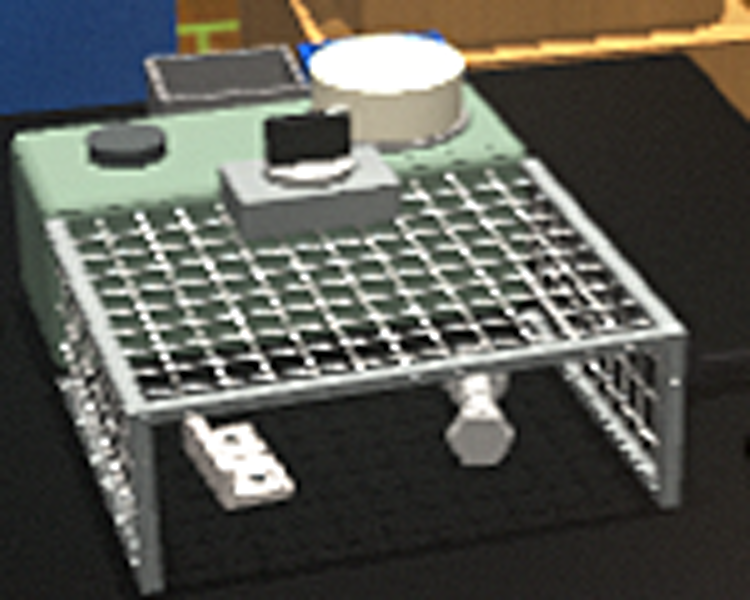

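The zooms confirm a bolt and a bracket with nothing in the middle lane, so the washer is absent. In full pixels, the bolt runs from (151,174) to (182.5,179.5), the bracket is centred at (171.5,234.5), and the open-end roof corners are (208,134) and (209.5,264).

```bash
python3 - <<'E'
from h import *
c=shot("top");im=c["pixels"];h=cv2.cvtColor(im,cv2.COLOR_BGR2HSV)
print(h[220,324],im[220,324])
m=np.zeros(h.shape[:2],bool);m[100:260,295:345]=h[100:260,295:345,1]>110
for z in(.046,.023):print("handle",z,rects(c,m,z,40))
f=lambda u,v:(30+u/4,120+v/4)
for nm,p,z in[("oe far",(712,57),.123),("oe near",(718,575),.123),("back far",(287,72),.123),("back near",(270,587),.123),("bolt head",(608,238),.025),("bolt far",(485,216),.025),("b1",(500,437),.014),("b2",(630,420),.014),("b3",(630,482),.008),("b4",(503,495),.008)]:
    print(nm,ray(c,*f(*p),z)[:2].round(4))
# hook: bright steel in mat area
print("foot",[ray(c,u,v,.018)[:2].round(4) for u,v in((310,119),(329,119))])
# shaft
for v in(140,160,180):
    r=im[v,308:338].min(1).astype(int);print(v,r.tolist())
E
```

```text
[ 13 118 226] [121 166 226]
handle 0.046 [(array([ 0.4836, -0.1618]), array([0.117, 0.019]), 3.0, (320, 198, 8, 42))]
handle 0.023 [(array([ 0.4869, -0.1634]), array([0.119, 0.019]), 3.0, (320, 198, 8, 42))]
oe far [0.6972 0.1603]
oe near [0.3473 0.138 ]
back far [0.681  0.4504]
back near [0.3329 0.4293]
bolt head [0.592  0.2496]
bolt far [0.6066 0.3407]
b1 [0.446  0.3214]
b2 [0.4604 0.2282]
b3 [0.4161 0.2269]
b4 [0.4047 0.3181]
foot [array([ 0.7863, -0.1203]), array([ 0.7873, -0.1769])]
140 [187, 185, 184, 187, 189, 189, 189, 189, 185, 183, 162, 174, 221, 220, 179, 173, 184, 190, 186, 185, 190, 195, 191, 185, 182, 180, 181, 183, 186, 188]
160 [187, 186, 184, 182, 181, 182, 181, 183, 187, 186, 188, 167, 176, 223, 218, 174, 168, 182, 182, 180, 177, 185, 190, 187, 186, 186, 184, 182, 180, 181]
180 [190, 191, 189, 183, 179, 184, 184, 181, 181, 183, 190, 193, 165, 182, 223, 215, 183, 182, 185, 185, 181, 187, 190, 186, 182, 184, 187, 186, 185, 185]
```

```bash
cat >> h.py <<'E'
def rodgo(foot,yaw,zb,line=True,v=.15):  # put rod foot centre at xy, rod underside at height zb
    d=np.array([np.cos(yaw),np.sin(yaw)]);p=np.r_[np.array(foot)-.31*d,zb+.004]
    bot.line_to(p,down(yaw),max_speed=v) if line else bot.goto(p,down(yaw))
def st(tag=""):
    print(tag,round(bot.current_clock(),1),np.round(bot.current_ee_pos(),4),"op",round(bot.current_opening(),3),"gf",round(bot.current_grip_force(),1),"F",np.round(bot.current_contact_force(),1))
def draw(cen,yaw,half,travel):
    d=np.array([np.cos(yaw),np.sin(yaw)]);cen=np.array(cen)
    f=cen+d*(half+.028)
    rodgo(f-.30*d,yaw,.20,False); st("pre")
    rodgo(f-.30*d,yaw,.05)
    rodgo(f,yaw,.05); st("over")
    rodgo(f,yaw,.002,v=.08); st("down")
    rodgo(f-(travel+.025)*d,yaw,.002,v=.08); st("drawn")
    shot("top",(80,90,440,330),2,f"d{int(bot.current_clock())}.png")
E
python3 - <<'E'
from h import *
y=.047
bot.set_gripper(.7,60)
bot.goto([.4836,-.1618,.15],down(y));st()
bot.line_to([.4836,-.1618,.005]);st()
bot.set_gripper(0,60);st("grip")
bot.line_to([.4836,-.1618,.205]);st("lift")
draw([.600,.295],np.arctan2(.0911,.0146),.05,.26)
E
ls pics
```

```text
3.6 [ 0.4838 -0.1612  0.1501] op 0.704 gf 0.0 F [-1.   0.6  0.2]
 4.8 [ 0.4844 -0.1623  0.0059] op 0.699 gf 0.0 F [ 0.1  0.4 -0.1]
grip 5.5 [ 0.4836 -0.1619  0.0051] op 0.215 gf 60.0 F [ 0.1 -1.   0.6]
lift 7.0 [ 0.483  -0.1614  0.2038] op 0.216 gf 60.0 F [-0.3 -0.3 -3.1]
pre 8.3 [ 0.5157 -0.2301  0.2037] op 0.215 gf 60.0 F [ 0.3  1.  -3.7]
over 11.6 [0.5633 0.0654 0.054 ] op 0.216 gf 60.0 F [-0.4 -0.6 -3.8]
down 12.3 [0.563  0.066  0.0052] op 0.213 gf 60.0 F [-1.   0.3 -3.4]
drawn 16.0 [ 0.5182 -0.2154  0.006 ] op 0.216 gf 60.0 F [ 0.5  0.6 -2.9]
d16.png
guard.png
guards.png
side0.png
top0.png
```

View pics/d16.png

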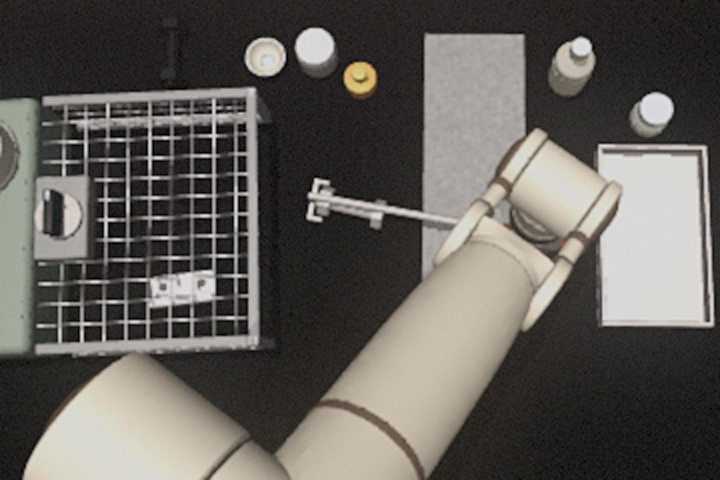

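The bolt is out and sits under the hook at about (236–269,189–196) full-frame. The bracket is unmoved at (170,234). I'll draw it next.

```bash
python3 - <<'E'
from h import *
p=bot.current_ee_pos()
# move hook slightly off the part, then up
bot.line_to([p[0]+.0016,p[1]+.012,p[2]],max_speed=.08)
bot.line_to([p[0]+.0016,p[1]+.012,.205])
draw([.4318,.2737],np.arctan2(.0923,-.0129),.045,.25)
E
ls pics
```

```text
pre 18.3 [ 0.5057 -0.258   0.2031] op 0.212 gf 60.0 F [-0.1  0.4 -2.8]
over 21.6 [0.4648 0.0385 0.054 ] op 0.216 gf 60.0 F [-0.2 -0.2 -2.2]
down 22.4 [0.4647 0.0389 0.0058] op 0.215 gf 60.0 F [ 0.9  0.1 -2.6]
drawn 26.0 [ 0.5027 -0.2333  0.006 ] op 0.216 gf 60.0 F [-0.1  0.4 -3.2]
d16.png
d25.png
guard.png
guards.png
side0.png
top0.png
```

View pics/d25.png

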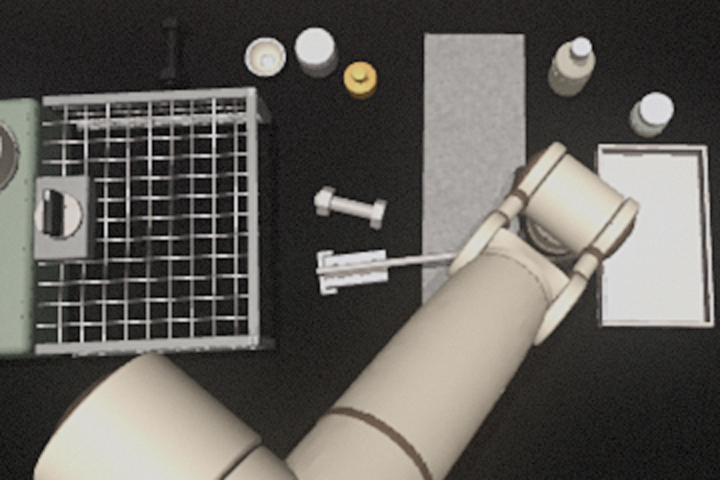

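Both parts are out. I'll lay the rod back on the mat and look at the parts.

```bash
python3 - <<'E'
from h import *
p=bot.current_ee_pos()
bot.line_to([p[0]-.0017,p[1]+.012,p[2]],max_speed=.08)
bot.line_to([p[0]-.0017,p[1]+.012,.205])
bot.goto([.486,-.1434,.205],down(.012)); st()
bot.line_to([.486,-.1434,.03]);bot.line_to([.486,-.1434,.0055],max_speed=.03);st("low")
bot.set_gripper(.6);st("rel")
bot.line_to([.486,-.1434,.22]);st()
bot.goto([.35,-.45,.3],down(.012))
c=shot("top",(220,90,440,255),3,"rod1.png")
s=shot("side",(200,180,420,345),3,"rod1s.png")
h=cv2.cvtColor(c["pixels"],cv2.COLOR_BGR2HSV)
m=np.zeros(h.shape[:2],bool);m[100:270,290:345]=h[100:270,290:345,1]>110
print("handle",rects(c,m,.046,40))
m=np.zeros(h.shape[:2],bool);m[165:250,225:288]=c["pixels"].min(2)[165:250,225:288]>70
for z in(.008,.02,.028):print("parts",z,rects(c,m,z,30))
E
```

```text
29.4 [ 0.4859 -0.1435  0.2048] op 0.215 gf 60.0 F [ 0.1 -0.1 -3.5]
low 31.7 [ 0.4861 -0.1435  0.0056] op 0.213 gf 60.0 F [ 0.9  0.2 -3.1]
rel 32.3 [ 0.486  -0.1434  0.0055] op 0.597 gf 0.0 F [ 0.1  0.2 -0.3]
 33.9 [ 0.4855 -0.1431  0.219 ] op 0.6 gf 0.0 F [ 0.3 -0.1  0.2]
handle [(array([ 0.4861, -0.1432]), array([0.117, 0.017]), 0.6, (314, 197, 7, 42))]
parts 0.008 [(array([0.4688, 0.0273]), array([0.094, 0.047]), -82.0, (241, 215, 33, 19)), (array([0.5593, 0.0397]), array([0.105, 0.044]), 77.0, (237, 183, 36, 22))]
parts 0.02 [(array([0.4672, 0.0263]), array([0.093, 0.047]), -82.0, (241, 215, 33, 19)), (array([0.557 , 0.0386]), array([0.104, 0.044]), 77.0, (237, 183, 36, 22))]
parts 0.028 [(array([0.4662, 0.0256]), array([0.092, 0.046]), -82.0, (241, 215, 33, 19)), (array([0.5554, 0.0378]), array([0.104, 0.043]), 77.0, (237, 183, 36, 22))]
```

View pics/rod1.png

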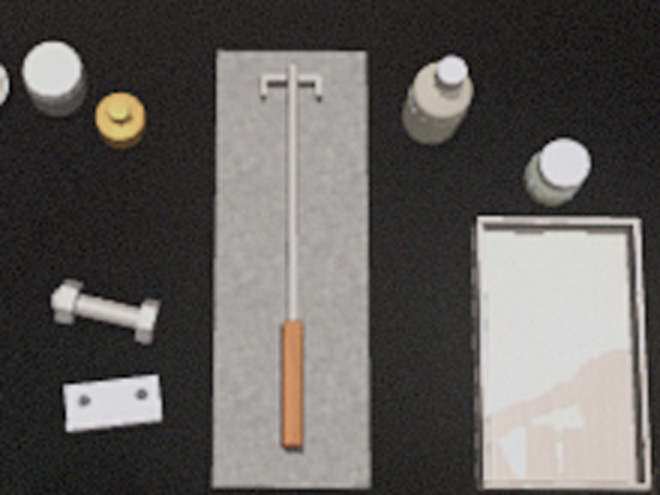

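View pics/rod1s.png

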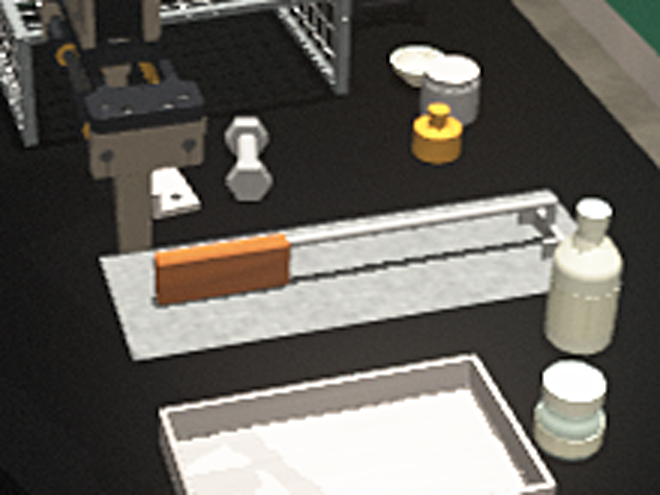

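The rod lies on the mat at yaw 0.6° with its foot down. The bolt is at about (0.557,0.039) with its axis at 77°. The bracket is at about (0.469,0.028) with its axis at 98°, and its flange is on the robot side (−x). I'll pick the bolt first.

```bash
cat >> h.py <<'E'
def away(): bot.goto([.35,-.45,.3],down(.012))
def parts(z):
    c=bot.read_camera("top");g=c["pixels"].min(2)
    m=np.zeros(g.shape,bool);m[165:250,225:288]=g[165:250,225:288]>70
    return rects(c,m,z,30)
def pick(xy,yaw,z,op,f,to,tyaw):
    bot.set_gripper(op,f)
    bot.goto([*xy,.16],down(yaw));bot.line_to([*xy,z+.03]);bot.line_to([*xy,z],max_speed=.06);st("at")
    bot.set_gripper(0,f);st("grip")
    bot.line_to([*xy,.17]);st("lift")
    bot.goto([*to,.17],down(tyaw));st("over tray")
    bot.line_to([*to,z+.02]);bot.line_to([*to,z+.0065],max_speed=.04);st("low")
E
python3 - <<'E'
from h import *
print(parts(.02))
pick([.557,.038],np.radians(77),.004,.6,40,[.585,-.3965],np.radians(90.7))
bot.set_gripper(.55);st("rel")
bot.line_to([.585,-.3965,.17]);away()
print(parts(.004))
shot("top",(220,90,440,255),3,"p1.png")
E
```

```text
[(array([0.4672, 0.0263]), array([0.093, 0.047]), -82.0, (241, 215, 33, 19)), (array([0.557 , 0.0386]), array([0.104, 0.043]), 76.9, (237, 183, 36, 22))]
at 39.2 [0.5569 0.038  0.0038] op 0.603 gf 0.0 F [ 0.3 -0.6  0.8]
grip 39.8 [0.557  0.038  0.0041] op 0.201 gf 40.0 F [0.3 0.2 1.2]
lift 41.1 [0.5561 0.0381 0.1687] op 0.207 gf 40.0 F [-1.2  0.1 -3.2]
over tray 42.7 [ 0.5856 -0.3952  0.17  ] op 0.204 gf 40.0 F [ 0.6 -1.  -2.9]
low 44.3 [ 0.5848 -0.3963  0.0101] op 0.205 gf 40.0 F [ 0.1 -0.1 -3. ]
rel 44.9 [ 0.5851 -0.3965  0.0106] op 0.551 gf 0.0 F [ 0.1 -1.2  0.2]
[(array([0.4694, 0.0277]), array([0.094, 0.047]), -82.4, (241, 215, 33, 19))]
```

View pics/p1.png

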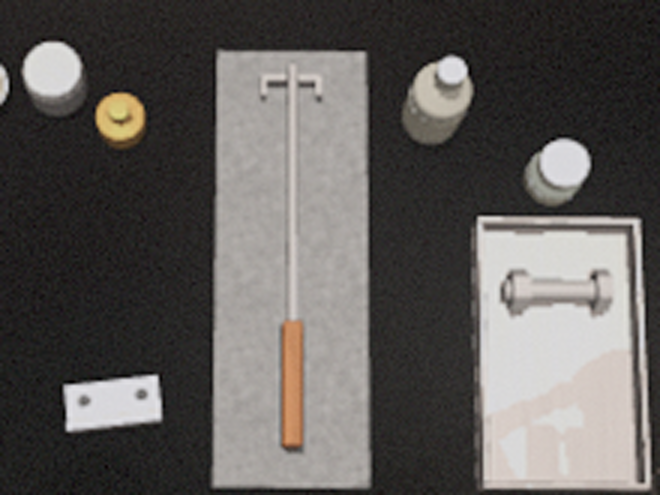

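The bolt lies in the tray and the bracket is unmoved. I'll grip the bracket by its flange.

```bash
python3 - <<'E'
from h import *
pick([.4511,.025],np.radians(97.9),.012,.5,30,[.455,-.3965],np.radians(90.7))
if bot.current_opening()>.04:
    bot.set_gripper(.35);st("rel");bot.line_to([.455,-.3965,.17])
# free view: move off toward guard side
bot.goto([.35,.0,.35],down(1.57))
c=shot("top",(20,90,440,270),1.8,"p2.png")
s=shot("side",(180,110,400,380),2,"p2s.png")
im=c["pixels"]
E
```

```text
at 51.1 [0.451  0.025  0.0118] op 0.505 gf 0.0 F [-0.3  1.  -0.5]
grip 51.7 [0.451 0.025 0.012] op 0.086 gf 30.0 F [-1.2 -0.4  1.7]
lift 52.9 [0.4503 0.0252 0.1689] op 0.08 gf 30.0 F [-0.8 -0.5 -1.6]
over tray 54.5 [ 0.4555 -0.3953  0.17  ] op 0.087 gf 30.0 F [ 0.4 -0.1 -0.6]
low 56.0 [ 0.4548 -0.3963  0.0182] op 0.081 gf 30.0 F [ 0.5 -0.8 -0.2]
rel 56.6 [ 0.4551 -0.3966  0.0186] op 0.351 gf 0.0 F [ 0.1 -0.2 -0.3]
```

View pics/p2.png

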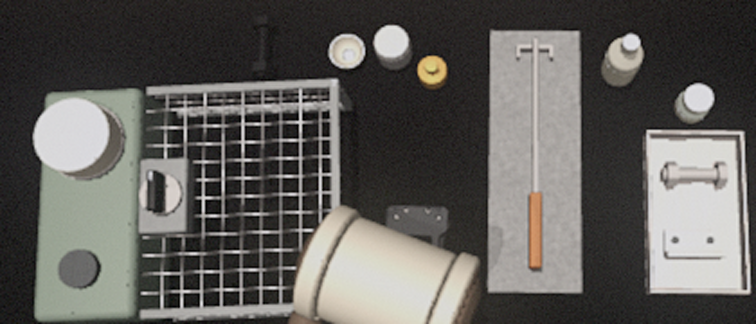

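View pics/p2s.png

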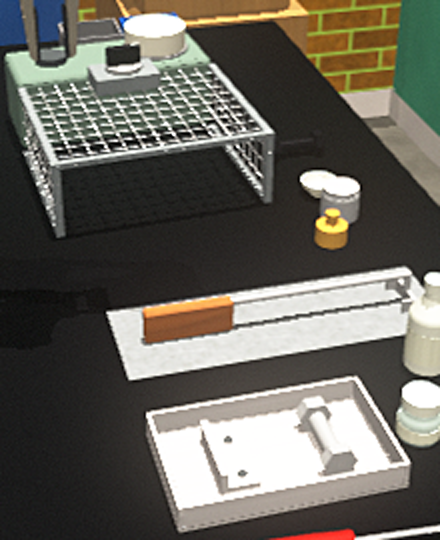

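Both parts are in the tray, the rod is on its mat and the tunnel is empty. Next I'll locate the knob across both views.

```bash
python3 - <<'E'
from h import *
c=shot("top");s=shot("side")
def cen(cc,box,th):
    x0,y0,x1,y1=box;g=cc["pixels"].max(2)[y0:y1,x0:x1]
    n,l,stt,ct=cv2.connectedComponentsWithStats((g<th).astype(np.uint8))
    i=1+np.argmax(stt[1:,4]);return ct[i]+[x0,y0],(stt[i]+[x0,y0,0,0,0]).tolist()
a,sa=cen(c,(99,180,125,217),75);b,sb=cen(s,(229,127,254,148),75)
print(a,sa,b,sb)
def P(cc):return np.diag([1,1,1.])@np.array([[cc["fx"],0,cc["cx"]],[0,cc["fy"],cc["cy"]],[0,0,1]])@np.c_[cc["R"],cc["t"]]
def tri(a,b):
    X=cv2.triangulatePoints(P(c),P(s),np.float64(a),np.float64(b)).ravel();X=X[:3]/X[3]
    return X.round(4),np.round(proj(c,X)-a,1),np.round(proj(s,X)-b,1)
print("bar",tri(a,b)); print("disc",tri((109.5,197.5),(241.6,144.4)))
# expected from guard frame
for z in(.17,.18,.19):
    print(z,proj(c,[.5075,.3986,z]).round(1),proj(s,[.5075,.3986,z]).round(1))
shot("top",(90,175,130,220),10,"k.png");shot("side",(215,120,270,165),10,"ks.png")
k=cv2.hconcat([cv2.imread("pics/k.png"),cv2.copyMakeBorder(cv2.imread("pics/ks.png")[:, :400],0,0,0,0,0)]);cv2.imwrite("pics/kk.png",k)
E
```

```text
[106.48780488 196.75      ] [102, 185, 9, 23, 164] [241.08163265 137.1292517 ] [233, 133, 17, 10, 147]
bar (array([0.5098, 0.3979, 0.1786]), array([ 0.1, -0.7]), array([-0.3,  0.1]))
disc (array([0.5121, 0.4023, 0.1507]), array([ 0. , -0.3]), array([-0.1,  0. ]))
0.17 [107.7 197.6] [240.1 139.6]
0.18 [106.  196.9] [240.  136.8]
0.19 [104.3 196.1] [239.9 134. ]
```

View pics/kk.png

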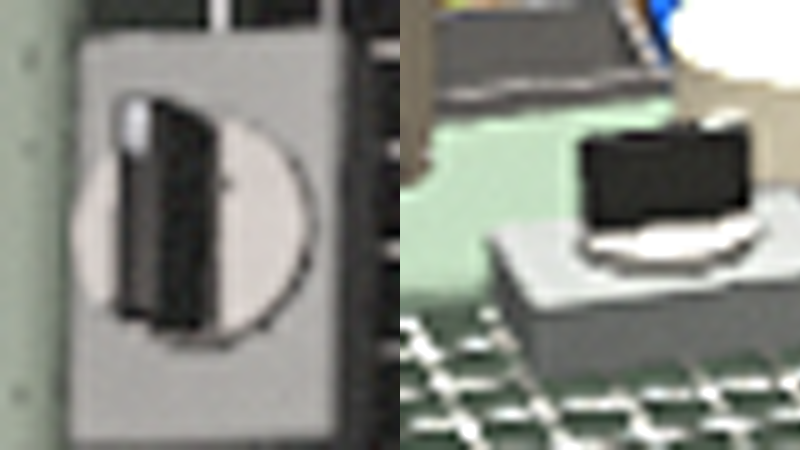

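The two views agree on the knob centre at about (0.510,0.401,0.178), and the guard-frame prediction matches. Now I'll turn it.

```bash
python3 - <<'E'
from h import *
x,y,z=.510,.401,.169; y0=np.pi+.058
bot.set_gripper(.5,30)
bot.goto([x,y,.32],down(y0));st()
bot.line_to([x,y,.22]);bot.line_to([x,y,z],max_speed=.05);st("at")
bot.set_gripper(0,10);st("soft")
f=bot.current_contact_force();print(np.round(f,1))
bot.set_gripper(0,30);st("grip")
print(bot.current_joints(),bot.inverse_kinematics([x,y,z],down(y0-1.25)))
E
```

```text
61.7 [0.5106 0.4    0.3209] op 0.501 gf 0.0 F [-0.  -0.2 -0. ]
at 63.6 [0.5103 0.4012 0.1696] op 0.497 gf 0.0 F [ 0.7 -0.3 -0.3]
soft 64.2 [0.51   0.401  0.1691] op 0.154 gf 10.0 F [0.1 0.2 0.6]
[0.1 0.2 0.6]
grip 64.4 [0.51   0.401  0.1691] op 0.148 gf 30.0 F [-0.6 -0.2 -0.4]
[ 4.80397501e-01  3.80206747e-01  1.42101585e+00  6.75184558e-06
  1.34030468e+00 -1.14838993e+00] [0.48043538 0.3802402  1.42110051 0.         1.34025195 0.10163905]
```

```bash
python3 - <<'E'
from h import *
x,y,z=.510,.401,.169; y0=np.pi+.058
for a in(.3,.6,.9,1.1,1.2,1.24):
    bot.goto([x,y,z],down(y0-a));print(a,np.round(bot.current_ft_torque(),3));st()
bot.hold(.4);print(np.round(bot.current_ft_torque(),3))
shot("top",(90,175,130,220),10,"t.png")
bot.set_gripper(1.0);bot.hold(.5)
bot.line_to([x,y,.32]);bot.goto([.35,.0,.35],down(1.57));st()
c=shot("top",(20,90,440,270),1.8,"fin.png")
E
```

```text
0.3 [-0.262  0.076  0.014]
 64.8 [0.51   0.4008 0.1691] op 0.147 gf 30.0 F [-0.9 -1.3  2. ]
0.6 [-0.495  0.207  0.066]
 65.2 [0.5099 0.4006 0.169 ] op 0.145 gf 30.0 F [-0.3 -2.9  2.3]
0.9 [-0.884  0.419  0.11 ]
 65.6 [0.5098 0.4005 0.169 ] op 0.155 gf 30.0 F [-2.7 -5.2  3. ]
1.1 [-0.999  0.473  0.152]
 65.9 [0.5097 0.4004 0.169 ] op 0.148 gf 30.0 F [-2.  -5.5  3.5]
1.2 [-1.033  0.554  0.152]
 66.2 [0.5096 0.4004 0.169 ] op 0.153 gf 30.0 F [-3.4 -5.5  3.3]
1.24 [-0.984  0.552  0.446]
 66.4 [0.5097 0.4004 0.169 ] op 0.153 gf 30.1 F [-2.4 -5.   3.7]
[-1.047  0.549  0.424]
 71.3 [3.504e-01 3.000e-04 3.501e-01] op 0.997 gf 0.0 F [-0.1  0.2 -0.1]
```

View pics/fin.png

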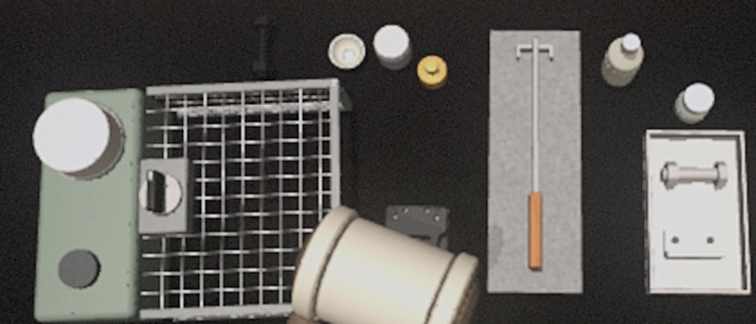

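The torque jumped from 0.15 to 0.45 N m at 1.24 rad, so the knob reached its stop. The picture shows it back at rest, the bolt and bracket in the tray, and the rod on its mat. I'm handing the job in.

```bash
python3 -c "
from workcell import bot
print(bot.job_done())"
```

```text
the job is handed in; nothing more can be done
None
```

The job is handed in, with no verdict returned: the bolt and bracket (no washer was there) are in the tray, the rod is back on its mat, and the knob was turned to its stop and sprang back.

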